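Shut and lock the checked half of a contact printing frame

TASK

The far half of the wooden contact printing frame's back was folded up to check the print; shut the frame again for the next exposure. Push the raised half over with the fingers until it lies flat in the frame, without slamming it, and only then push its brass spring strip round until it is fully home under its two hooks, straight across the frame like the other strip. Push only: do not pinch or lift anything, do not shove or turn the frame out of its place, keep its near half locked, leave the things round it alone, and finish clear of everything.

Things in the scene. Friction and masses are not known exactly. Their poses are not given: they have to be found in the camera images.
- frame: Loose wooden frame, 322 x 262 mm, about 1 kg; lift it 10 mm, tilt it or shove it 15 mm and the job is spoilt. Origin: centre of its underside; z up, y along the hinge, +x from the locked near half to the raised far half. Rim 29 mm wide, top at z 27 mm. Hinge line x 0, z 23 mm. Brass hooks (34 mm high) on the side rims (y +-116 mm) at x +-70 mm. 4 to 9 N pushed sideways slides it.
- frame_corner (a point): Top of the frame's outer corner at x -161, y +131 mm, the near left one. Like the origin it must stay within 15 mm of its start.
- frame_back_rear (a joint): Hinge of the raised far half. 0 = flat in the frame, 1.57 = upright, over 1.57 = leaning back over the near half. Panel 130 mm from hinge to free edge, 201 mm wide (y -100 to 100), 7.5 mm thick; face with the strip is 2 mm from the hinge line, at z 20.5 mm when shut. Push that face towards +x. Stiff (0.07 N m): stays where left, but from about 0.8 rad down sinks shut by itself at 1 to 4 rad/s.
- frame_spring_rear (a joint): Pivot of the far half's brass strip, on the panel's face. 0 = home under the hooks, along the frame's y, against a firm stop; starts turned out 0.5 to 0.75. Positive turns anticlockwise seen from above with the panel shut, its +y arm swung towards the hinge: push that arm towards +x, or the -y arm towards -x. Friction 0.03 N m. Hooks do not block it.
- back_edge (a point): Middle of the raised half's free edge, on the face with the strip; 131 mm from the hinge line. Axes: x from hinge to free edge along the panel, y along the hinge, z out of that face.
- spring_pivot (a point): Pivot screw of the far strip, 70 mm from the hinge in the middle of the panel, at the strip's top: 9 mm above the panel's face, so z 30 mm over the frame's underside when shut. Axes: y along the strip to its +y end, z out of the panel's face. Strip 15 mm wide, 224 mm long; within 50 mm of the pivot it stands 3 to 9 mm off the face, further out 7 to 11 mm.
- spring_tip (a point): The strip's +y end, 112 mm from the pivot, at its top. It lies on the side of the hinge while the strip is turned out, and under the +y hook when home.
- frame_back_front (a joint): Hinge of the near half, shut: 0. Must stay shut.
- frame_spring_front (a joint): Pivot of the near half's brass strip, home under its hooks: 0. Must stay home.
- amber_bottle: Brown glass bottle with black cap, 32 mm across, 72 mm tall, upright, left of the frame. Bystander. Origin: centre of its foot.
- film_can: Pale film can with grey lid, 35 mm across, 51 mm tall, upright, left of the frame. Bystander. Origin: centre of its foot.
- brush: Flat black coating brush, 189 x 52 x 14 mm, lying right of the frame before the mortar. Bystander. Origin: centre of its underside.

How it is judged:
On the way, in this order (a step that is already met when the one before it is completed fails the run):
1. the raised half lies flat in the frame, its strip still turned out (value of joint frame_back_rear below 0.05 rad and value of joint frame_spring_rear above 0.2 rad), for 0.2 s.
2. its brass strip is home under the hooks (value of joint frame_back_rear below 0.05 rad and value of joint frame_spring_rear below 0.06 rad), for 0.2 s.
At the end, for the whole second after the job is handed in: Both back halves flat (within 0.05 rad), both strips home (far one within 0.06, near one 0.08 rad of straight across), the frame flat on the bench, centre and near left corner within 15 mm of their start, at rest, bottle, can and brush within 20 mm of theirs (all of step 2 and value of joint frame_back_front below 0.05 rad and value of joint frame_spring_front below 0.08 rad and distance of each of frame, frame_corner from where it was at the start of the episode below 0.015 m and height (world z) of frame below 0.006 m and linear speed of frame below 0.02 m/s and distance of each of amber_bottle, film_can, brush from where it was at the start of the episode below 0.02 m); the robot touches nothing.
It fails at once if the raised half is slammed (faster than 5 rad/s) (velocity of joint frame_back_rear below -5 rad/s).
It fails at once if the frame is lifted 10 mm, tilted, or shoved or turned so that its centre or near left corner moves over 15 mm (height (world z) of frame above 0.01 m or angle between frame's own z axis and vertical above 0.06 rad or distance of any of frame, frame_corner from where it was at the start of the episode above 0.015 m).
It fails at once if the near half is opened or its strip turned out (value of joint frame_back_front above 0.12 rad or value of joint frame_spring_front above 0.15 rad).
It fails at once if the raised half or the strip is pinched between the fingers (contact force between the fingers and frame above 0.5 N and ((z of the grasp point in the frame of back_edge between -0.0085 and 0.001 m and x of the grasp point in the frame of back_edge between -0.13 and 0.002 m and y of the grasp point in the frame of back_edge between -0.11 and 0.11 m) or (x of the grasp point in the frame of spring_pivot between -0.006 and 0.006 m and y of the grasp point in the frame of spring_pivot between -0.115 and 0.115 m and z of the grasp point in the frame of spring_pivot between -0.012 and 0.015 m))).
It fails at once if the bottle, the can or the brush is moved over 20 mm or knocked over (distance of any of amber_bottle, film_can, brush from where it was at the start of the episode above 0.02 m or angle between any of amber_bottle, film_can's own z axis and vertical above 0.5 rad).
It also fails if it takes over 51 s, if anything falls off the work surface, if the arm or the gripper's body presses on something with over 40 N, if the wrist force passes 120 N, or if a joint passes its speed limit or range.

ROBOT

A 6-joint arm with a two-finger parallel gripper is mounted at the origin on a cart in front of the work surface, level with it; the furniture and walls round the work are solid. World frame = base frame: x ahead of the robot, y to its left, z up, the work surface at z = 0. Lengths are in m, angles in rad, forces in N, time in s.
With the tool pointing down it reaches from about 0.35 to 0.925 m from the base axis. Payload 6.4 kg.
Tool frame: the origin (TCP) lies at the very end of the fingers, on their centre line; the grasp point (between the pads) lies 19 mm behind it (manip.grip_point_offset is the distance from the TCP to the grasp point, in m); z points along the fingers, y is the direction in which the jaws open and shut (so a half turn about z gives the same grasp; the last joint's range is limited). The gripper opens to 94 mm and grips with 3 to 60 N. Pads are 16 mm wide; open, the fingers measure 119 mm over their backs; the gripper's body (75 mm by 177 mm) begins 78 mm behind the grasp point.
Start: joints at [1.116, 0.245, 1.558, -0, 1.339, -0.174], TCP at [0.18, 0.625, 0.205] pointing down, gripper open.
Joint ranges: [-3.13, 3.13], [-1.02, 2.26], [0.13, 2.54], [-0.95, 4.09], [0.21, 2.88], [-2.74, 2.74]. Speed limits (rad/s): [2.57, 2.57, 3.14, 3.14, 3.14, 3.14].

INTERFACE

Orientations are given as a unit quaternion [w, x, y, z].
In Python, from station import manip, imaging gives the robot as it stands. Calls block until the motion is done:
- manip.move_to(position, orientation): joint-space move of the TCP to a pose.
- manip.move_l(position, ori=None, v=0.15, f_stop=None): straight line of the TCP; ori=None keeps the orientation; v is the mean speed in m/s. With f_stop (N) it stops when the force on the tool has changed by that much, and returns True; else False.
- manip.move_joints(angles): joint-space move.
- manip.set_gripper(opening, newtons=None): finger opening in m; newtons is the grip in N (None keeps the last); returns when the fingers have stopped.
- manip.pause(seconds).
- manip.inverse_kinematics(position, orientation): joint angles nearest the present ones, or None.
- imaging.capture(name): name is "scene" or "top"; returns a dict with "img" (480x640x3 uint8, red, green, blue), "K" (3x3 intrinsics, pixels), "origin" and "orientation" of the camera in the world. Camera axes: x right, y up, looking along -z (the intrinsics and any distortion apply to the point x, -y, -z); pixel columns grow to the right and rows downward; lengths in m; the calibration is good to about 2 mm. A picture is of the moment at which its call begins. There is no depth.
A pose or a line that the arm cannot do raises manip.MotionError and nothing moves.
- manip.close_job(): hands the job in, once; it reports no verdict.
Readings, each from a call of its own:
- manip.get_time_s(): time.
- manip.get_q(): joint angles.
- manip.get_dq(): joint speeds.
- manip.get_joint_torque(): joint torques, N m.
- manip.get_eef_pos(): TCP position.
- manip.get_eef_rot(): TCP orientation.
- manip.get_force(): force on the tool from outside, world axes, zero at the start.
- manip.get_moment(): the same for the moment, N m.
- manip.get_width(): finger opening in m.
Only numpy, scipy, OpenCV 4.12 (cv2) and the standard library are available. Lean on these libraries where they do the work, as an engineer would, in place of code of your own. Each camera call takes 0.05 s, during which the arm holds its last target.

## Working session

There is one attempt and no reset: what is moved stays moved. The work goes in short steps, each a Python script; the robot and the scene stay as the last script left them, time stands still between calls to the robot, and variables do not carry over. Pictures are saved under pics/ and viewed, and the job is handed in when it is done.

```bash
ls; mkdir -p pics
python3 - <<'E'
from station import manip, imaging
import cv2,numpy as np
np.set_printoptions(precision=4,suppress=True)
for n in("scene","top"):
    c=imaging.capture(n); cv2.imwrite(f"pics/{n}0.png",c["img"][:,:,::-1]); print(n,{k:v for k,v in c.items() if k!="img"})
print(manip.get_eef_rot(),manip.get_time_s(),manip.get_width(),manip.grip_point_offset)
E
```

```text
pics
scene {'K': array([[470.8373,   0.    , 325.502 ],
       [  0.    , 470.8373, 242.3847],
       [  0.    ,   0.    ,   1.    ]]), 'origin': array([-0.1026, -0.4149,  0.6073]), 'orientation': array([ 0.7674,  0.3639, -0.2172, -0.4811])}
top {'K': array([[481.9365,   0.    , 318.8043],
       [  0.    , 481.9365, 238.558 ],
       [  0.    ,   0.    ,   1.    ]]), 'origin': array([ 0.3924, -0.1265,  0.9638]), 'orientation': array([ 0.7144,  0.0409, -0.0258, -0.6981])}
[-0.0003  0.1399  0.9902 -0.0008] 0.1 0.09390662900188256 0.0188
```

View pics/scene0.png

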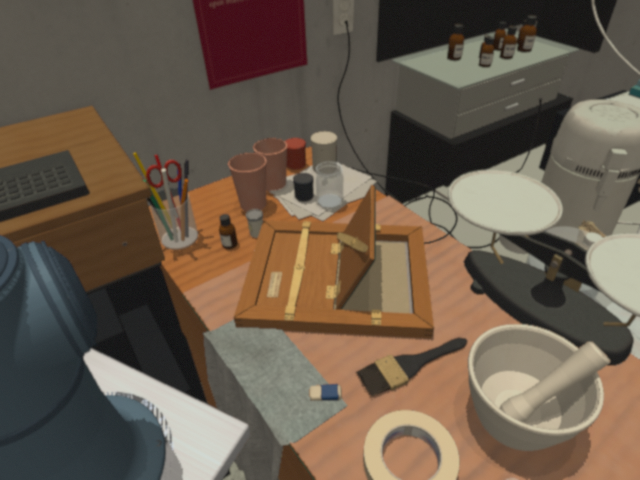

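View pics/top0.png

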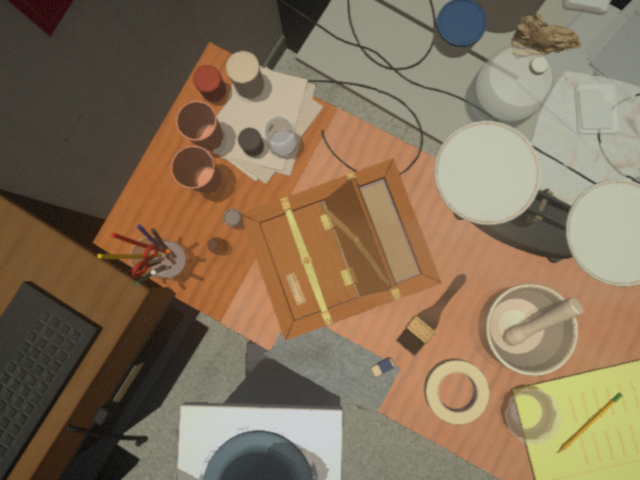

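Run:
```python
import cv2
a=cv2.imread("pics/top0.png")[140:350,230:450]; cv2.imwrite("pics/t0c.png",cv2.resize(a,None,fx=2.8,fy=2.8,interpolation=2)[:600])
a=cv2.imread("pics/scene0.png")[180:340,230:440]; cv2.imwrite("pics/s0c.png",cv2.resize(a,None,fx=3.7,fy=3.7,interpolation=2))
```

```text
(no output)
```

View pics/t0c.png

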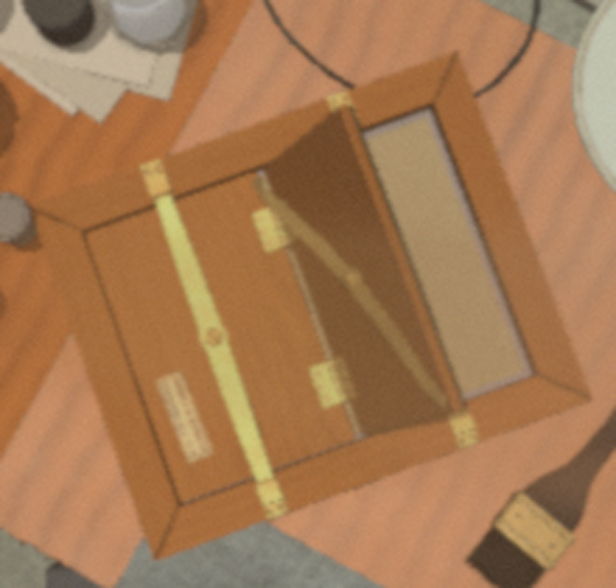

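View pics/s0c.png

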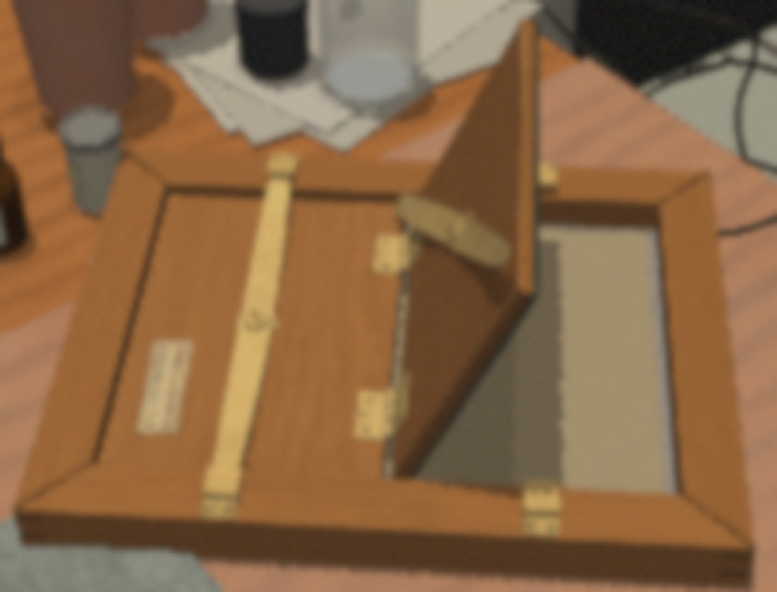

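```bash
cat > h.py <<'E'
import numpy as np, cv2
from scipy.spatial.transform import Rotation as R
from scipy.optimize import least_squares
np.set_printoptions(precision=4,suppress=True)
CAM={"scene":(np.array([[470.8373,0,325.502],[0,470.8373,242.3847],[0,0,1]]),np.array([-0.1026,-0.4149,0.6073]),np.array([0.7674,0.3639,-0.2172,-0.4811])),
"top":(np.array([[481.9365,0,318.8043],[0,481.9365,238.558],[0,0,1]]),np.array([0.3924,-0.1265,0.9638]),np.array([0.7144,0.0409,-0.0258,-0.6981]))}
def proj(c,P):
    K,o,q=CAM[c]; r=R.from_quat(np.roll(q,-1))
    p=r.inv().apply(np.atleast_2d(P)-o)*[1,-1,-1]; p=p@K.T; return p[:,:2]/p[:,2:]
def panel(th,u,y,h):  # u from hinge along panel, h above face (outwards); frame coords
    c,s=np.cos(th),np.sin(th); h=h-0.0025+0.0 if 0 else h-0.0025
    return np.array([u*c-h*s, y, 0.023+u*s+h*c])
def toworld(fr,P):
    x,y,a=fr; c,s=np.cos(a),np.sin(a); P=np.atleast_2d(P)
    return np.c_[x+c*P[:,0]-s*P[:,1], y+s*P[:,0]+c*P[:,1], P[:,2]]
def spring(th,ph,l,h=0.009):
    return panel(th,0.070-l*np.sin(ph),l*np.cos(ph),h)
E
cat > fit.py <<'E'
from h import *
T=lambda p:np.array(p)/2.8+[230,140]
S=lambda p:np.array(p)/3.7+[230,180]
cor=[(-.161,.131,.027),(.161,.131,.027),(.161,-.131,.027),(-.161,-.131,.027)]
hk=[(-.07,.116,.034),(-.07,-.116,.034),(.07,.116,.034),(.07,-.116,.034)]
obs=[("top",T(p),("f",c)) for p,c in zip([(38,208),(458,52),(591,399),(157,558)],cor)]
obs+=[("top",T(p),("f",c)) for p,c in zip([(152,178),(271,497),(341,102),(465,430)],hk)]
obs+=[("scene",S(p),("f",c)) for p,c in zip([(125,155),(710,173),(750,550),(18,513)],cor)]
obs+=[("top",T((347,110)),("p",.131,.1005,0)),("top",T((455,408)),("p",.131,-.1005,0)),
("scene",S((524,22)),("p",.131,.1005,0)),("scene",S((518,293)),("p",.131,-.1005,0)),
("scene",S((537,25)),("p",.131,.1005,-.0075)),("scene",S((533,297)),("p",.131,-.1005,-.0075))]
obs+=[("top",T((353,277)),("s",0)),("top",T((263,183)),("s",.112)),("scene",S((460,228)),("s",0)),("scene",S((402,203)),("s",.112)),("top",T((447,405)),("s",-.112))]
def res(v,pr=0):
    out=[]
    for c,p,m in obs:
        if m[0]=="f":P=np.array(m[1])
        elif m[0]=="p":P=panel(v[3],*m[1:])
        else:P=spring(v[3],v[4],m[1])
        e=proj(c,toworld(v[:3],P))[0]-p
        if pr:print(c,m,e)
        out+=list(e)
    return np.array(out)
r=least_squares(res,[.45,-.13,.3,1.3,.6],loss="soft_l1"); print(r.x); res(r.x,1)
E
python3 fit.py
```

```text
[ 0.4625 -0.1485 -1.1992  1.1441  0.6193]
top ('f', (-0.161, 0.131, 0.027)) [-2.6437 -0.3559]
top ('f', (0.161, 0.131, 0.027)) [ 0.7424 -0.0328]
top ('f', (0.161, -0.131, 0.027)) [1.6145 1.1277]
top ('f', (-0.161, -0.131, 0.027)) [-0.7108  1.8134]
top ('f', (-0.07, 0.116, 0.034)) [2.3647 1.1358]
top ('f', (-0.07, -0.116, 0.034)) [0.4989 0.1225]
top ('f', (0.07, 0.116, 0.034)) [2.1435 3.9685]
top ('f', (0.07, -0.116, 0.034)) [ 0.0313 -1.072 ]
scene ('f', (-0.161, 0.131, 0.027)) [-0.7568 -1.8754]
scene ('f', (0.161, 0.131, 0.027)) [ 0.3244 -0.4085]
scene ('f', (0.161, -0.131, 0.027)) [1.1941 0.155 ]
scene ('f', (-0.161, -0.131, 0.027)) [-2.2528 -1.1824]
top ('p', 0.131, 0.1005, 0) [-0.977  -1.2564]
top ('p', 0.131, -0.1005, 0) [1.6872 1.9301]
scene ('p', 0.131, 0.1005, 0) [ 0.4834 -1.4825]
scene ('p', 0.131, -0.1005, 0) [ 0.5649 -0.6367]
scene ('p', 0.131, 0.1005, -0.0075) [ 0.6775 -0.7156]
scene ('p', 0.131, -0.1005, -0.0075) [1.0366 0.0518]
top ('s', 0) [-2.6232  2.5968]
top ('s', 0.112) [-1.1058 -0.0589]
scene ('s', 0) [-3.8088 -0.4091]
scene ('s', 0.112) [-0.2734 -0.7152]
top ('s', -0.112) [-0.4783 -0.8684]
```

```bash
cat > ov.py <<'E'
from h import *
def overlay(imgs,v,name):
    # imgs dict cam->BGR
    outs=[]
    for c,(x0,x1,y0,y1) in {"top":(230,450,140,350),"scene":(230,440,180,340)}.items():
        k=3.6; a=cv2.resize(imgs[c][y0:y1,x0:x1],None,fx=k,fy=k,interpolation=2)
        def line(P,col):
            q=((proj(c,toworld(v[:3],np.array(P)))-[x0,y0]+.5)*k).astype(int); cv2.polylines(a,[q.reshape(-1,1,2)],True,col,1)
        for z in(.027,): line([(-.161,.131,z),(.161,.131,z),(.161,-.131,z),(-.161,-.131,z)],(255,0,0)); line([(-.132,.102,z),(.132,.102,z),(.132,-.102,z),(-.132,-.102,z)],(255,0,0))
        for h in(0,-.0075): line([panel(v[3],u,y,h) for u,y in((.131,.1),(.131,-.1),(.004,-.1),(.004,.1))],(0,255,0))
        line([panel(v[3],.07-l*np.sin(v[4])+w*np.cos(v[4]),l*np.cos(v[4])+w*np.sin(v[4]),.009) for l,w in((.112,.0075),(-.112,.0075),(-.112,-.0075),(.112,-.0075))],(0,0,255))
        for s in(1,-1):
            for t in (1,-1): line([(t*.07+.001*i,s*.116,.034) for i in(-5,5)],(255,255,0))
        cv2.imwrite(f"pics/{name}_{c}.png",a[:600,:800])
if __name__=="__main__":
    import sys
    v=[float(t) for t in sys.argv[2:]]
    overlay({c:cv2.imread(f"pics/{c}0.png") for c in("top","scene")},v,sys.argv[1])
E
python3 ov.py ov1 .4625 -.1485 -1.1992 1.1441 .6193
```

```text
(no output)
```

View pics/ov1_top.png

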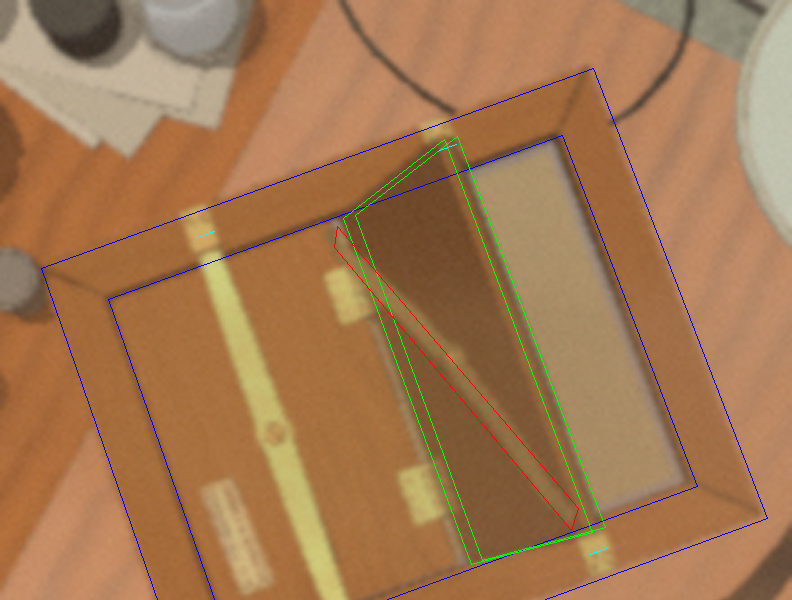

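View pics/ov1_scene.png

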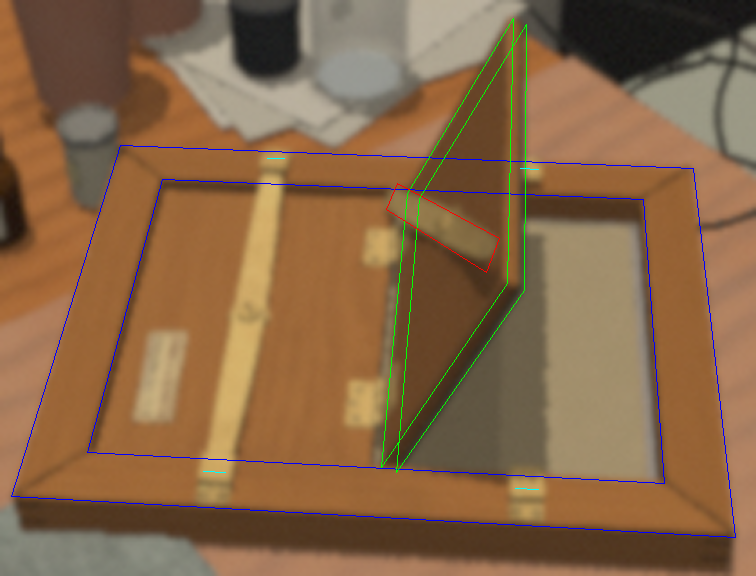

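```bash
cat >> h.py <<'E'
FR=(.4625,-.1485,-1.1992)
def W(x,y,z): return toworld(FR,(x,y,z))[0]
def quat(flip=0):
    a=(FR[2]+np.pi/2)  # tool y = frame y direction
    al=(a+np.pi/2)/2+(np.pi/2 if flip else 0)
    return np.array([0,np.cos(al),np.sin(al),0])
E
python3 - <<'E'
from h import *
from station import manip
for f in(0,1):
    for p in((-.0,.03,.35),(-.0,.03,.128),(.12,.03,.04),(-.03,.075,.0265),(.06,.075,.0265)):
        print(f,manip.inverse_kinematics(W(*p),quat(f)))
E
```

```text
0 [-0.4964 -0.1748  1.7292 -0.      1.5872 -0.868 ]
0 [-0.4964  0.0006  1.9758 -0.      1.1652 -0.868 ]
0 [-0.6292  0.3096  1.8103 -0.      1.0218 -1.0008]
0 [-0.3912  0.2092  1.9658 -0.      0.9666 -0.7628]
0 [-0.5042  0.3158  1.8325 -0.      0.9933 -0.8758]
1 [-0.4964 -0.1748  1.7292 -0.      1.5872  2.2736]
1 [-0.4964  0.0006  1.9758 -0.      1.1652  2.2736]
1 [-0.6292  0.3096  1.8103 -0.      1.0218  2.1408]
1 [-0.3912  0.2092  1.9658 -0.      0.9666  2.3788]
1 [-0.5042  0.3158  1.8325 -0.      0.9933  2.2658]
```

Run:
```python
from h import *
from station import manip, imaging
p=manip.get_eef_pos()
manip.set_gripper(0.0,10)
manip.move_l([p[0],p[1],.34],v=.25)
manip.move_to(W(-.005,.03,.34),quat())
print(manip.get_width(),manip.get_force(),manip.get_time_s())
manip.move_l(W(-.005,.03,.128),v=.15)
print(manip.get_eef_pos(),W(-.005,.03,.128),manip.get_force(),manip.get_time_s())
for n in("scene","top"):
    c=imaging.capture(n); cv2.imwrite(f"pics/{n}1.png",c["img"][:,:,::-1])
a=np.hstack([cv2.imread("pics/top1.png")[140:350,230:450],cv2.imread("pics/scene1.png")[140:350,220:440]])
cv2.imwrite("pics/c1.png",cv2.resize(a,(800,382),interpolation=2))
```

```text
0.0009213560588308613 [ 0.579  -0.3368 -0.333 ] 5.0833
[ 0.4893 -0.1333  0.129 ] [ 0.4886 -0.1329  0.128 ] [ 0.2821  0.6423 -0.7136] 6.65
```

View pics/c1.png

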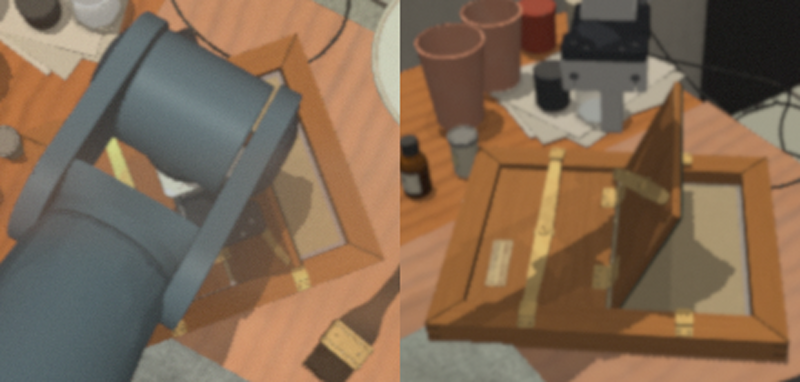

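Run:
```python
from h import *
from station import manip, imaging
for th in np.arange(1.3,.49,-.16):
    P=panel(th,.115,.03,0)
    manip.move_l(W(P[0]-.008,.03,P[2]),v=.04)
    print(round(th,2),manip.get_force(),manip.get_time_s())
for n in("scene","top"):
    c=imaging.capture(n); cv2.imwrite(f"pics/{n}2.png",c["img"][:,:,::-1])
a=np.hstack([cv2.imread("pics/top2.png")[140:350,230:450],cv2.imread("pics/scene2.png")[140:350,220:440]])
cv2.imwrite("pics/c2.png",cv2.resize(a,(800,382),interpolation=2))
```

```text
1.3 [-0.8305  0.6128  0.0955] 7.6667
1.14 [-0.0669 -0.4941 -1.1475] 8.275
0.98 [ 0.099  -0.0717  0.0349] 8.8833
0.82 [-0.0721  0.6927  0.2346] 9.4917
0.66 [-0.046  -0.7534  0.0523] 10.1
0.5 [-0.0777 -0.2704  0.9591] 10.7083
```

View pics/c2.png

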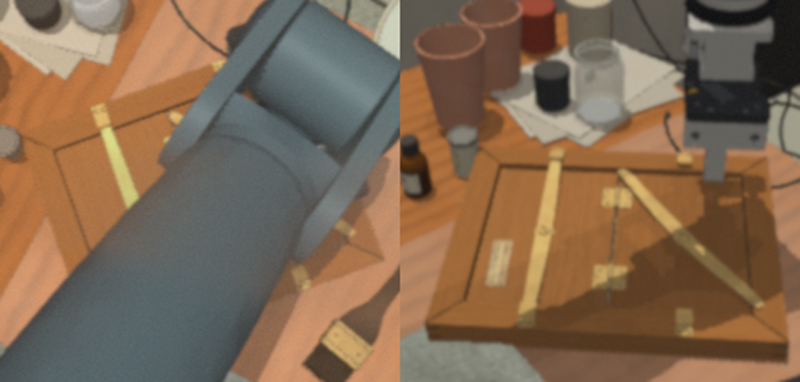

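Run:
```python
from h import *
from station import manip, imaging
manip.move_l(W(.108,.03,.035),v=.08)
print(manip.move_l(W(.108,.03,.018),v=.015,f_stop=3),manip.get_eef_pos(),manip.get_force())
manip.move_l(W(.108,.03,.08),v=.1)
manip.move_l(W(-.035,.075,.08),v=.12)
for n in("scene","top"):
    c=imaging.capture(n); cv2.imwrite(f"pics/{n}3.png",c["img"][:,:,::-1])
print(manip.get_time_s(),manip.get_force())
a=cv2.imread("pics/scene3.png")[180:340,230:440]; cv2.imwrite("pics/s3c.png",cv2.resize(a,None,fx=3.6,fy=3.6,interpolation=2))
a=cv2.imread("pics/top3.png")[140:350,230:450]; cv2.imwrite("pics/t3c.png",cv2.resize(a,None,fx=2.8,fy=2.8,interpolation=2))
```

```text
True [ 0.5295 -0.2382  0.0207] [-0.2054  0.6112  4.8591]
14.6417 [-0.4371 -0.2766 -0.1645]
```

View pics/s3c.png

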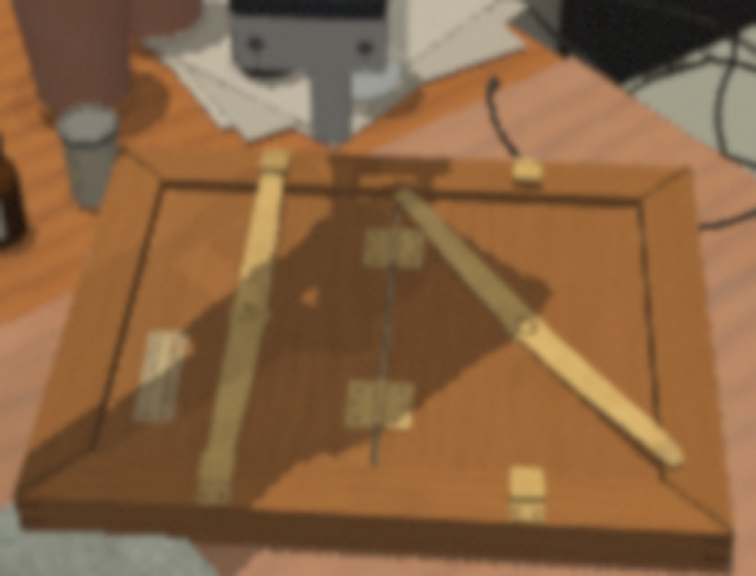

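View pics/t3c.png

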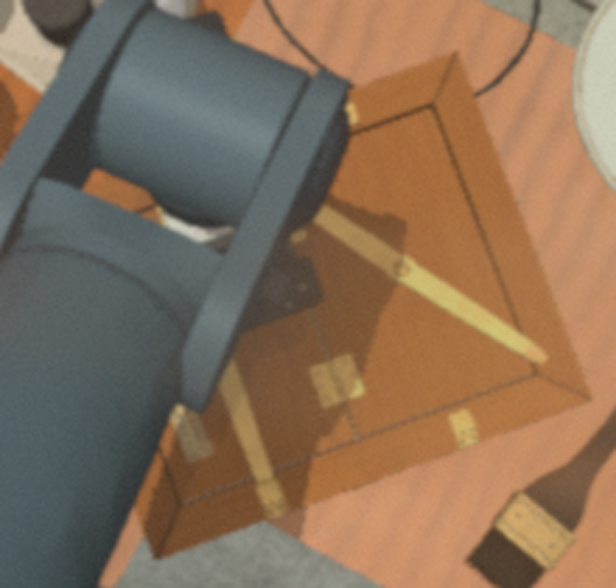

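```bash
cat >> h.py <<'E'
def ray(c,p,z):
    K,o,q=CAM[c]; r=R.from_quat(np.roll(q,-1)); d=np.linalg.solve(K,[p[0],p[1],1])*[1,-1,-1]; d=r.apply(d)
    w=o+d*(z-o[2])/d[2]; x,y,a=FR; e=w[:2]-[x,y]; return np.array([np.cos(a)*e[0]+np.sin(a)*e[1],-np.sin(a)*e[0]+np.cos(a)*e[1]])
E
python3 - <<'E'
from h import *
S=lambda p:np.array(p)/3.6+[230,180]; T=lambda p:np.array(p)/2.8+[230,140]
for p in((526,325),(680,458),(402,193)):print(ray("scene",S(p),.031))
for p in((401,268),(545,358)):print(ray("top",T(p),.031))
E
```

```text
[ 0.0699 -0.0074]
[ 0.1399 -0.0906]
[0.0025 0.0924]
[0.0676 0.0014]
[ 0.1386 -0.0907]
```

Run:
```python
from h import *
from station import manip, imaging
print(manip.move_l(W(-.035,.075,.0265),v=.08,f_stop=4),manip.get_eef_pos())
print(manip.move_l(W(.042,.075,.0265),v=.05,f_stop=3.5),manip.get_force())
print(manip.move_l(W(.064,.075,.0265),v=.01,f_stop=2.3),manip.get_force())
e=manip.get_eef_pos()-np.array(W(0,0,0)); print("frame x",e@[np.cos(FR[2]),np.sin(FR[2]),0],manip.get_eef_pos(),manip.get_time_s())
for n in("scene","top"):
    c=imaging.capture(n); cv2.imwrite(f"pics/{n}4.png",c["img"][:,:,::-1])
a=cv2.imread("pics/scene4.png")[180:340,230:440]; cv2.imwrite("pics/s4c.png",cv2.resize(a,None,fx=3.6,fy=3.6,interpolation=2))
```

```text
False [ 0.52   -0.0888  0.0267]
False [-0.5092 -0.26    0.3037]
True [-0.0985  0.5141 -0.4133]
frame x 0.05190828462613535 [ 0.5509 -0.1697  0.0259] 18.325
```

View pics/s4c.png

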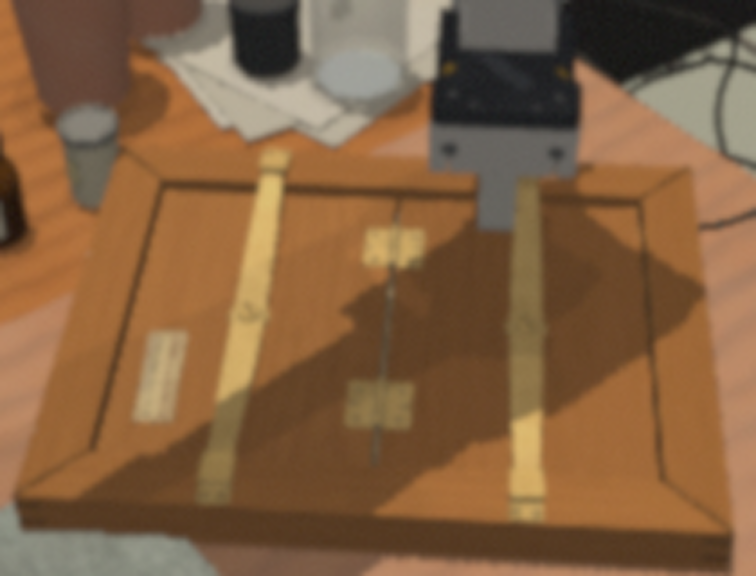

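Run:
```python
from h import *
from station import manip, imaging
d=np.array([np.cos(FR[2]),np.sin(FR[2]),0])
X=lambda:(manip.get_eef_pos()-W(0,0,0))@d
for k in range(2):
    print(manip.move_l(W(.046,.075,.0265),v=.02),X())
    print(manip.move_l(W(.066,.075,.0265),v=.01,f_stop=2.8),X(),manip.get_force()@d)
    manip.pause(.3); print(X(),[round(float(manip.get_force()@d),2) for _ in range(4)])
manip.move_l(W(.040,.075,.0265),v=.04)
manip.move_l(W(.030,.075,.2),v=.15)
manip.move_to(W(-.25,.2,.35),quat())
for n in("scene","top"):
    c=imaging.capture(n); cv2.imwrite(f"pics/{n}5.png",c["img"][:,:,::-1])
print(manip.get_time_s())
a=cv2.imread("pics/scene5.png")[180:340,230:440]; cv2.imwrite("pics/s5c.png",cv2.resize(a,None,fx=3.6,fy=3.6,interpolation=2))
a=cv2.imread("pics/top5.png")[140:350,230:450]; cv2.imwrite("pics/t5c.png",cv2.resize(a,None,fx=2.8,fy=2.8,interpolation=2))
```

```text
False 0.04582297593668518
True 0.05191079919305126 -0.20376805850502555
0.051472068923436295 [-0.15, -0.15, -0.15, -0.15]
False 0.045861500005962126
True 0.05188173716452497 -0.09841147086026403
0.05144050358142127 [1.63, 1.63, 1.63, 1.63]
24.8583
```

View pics/s5c.png

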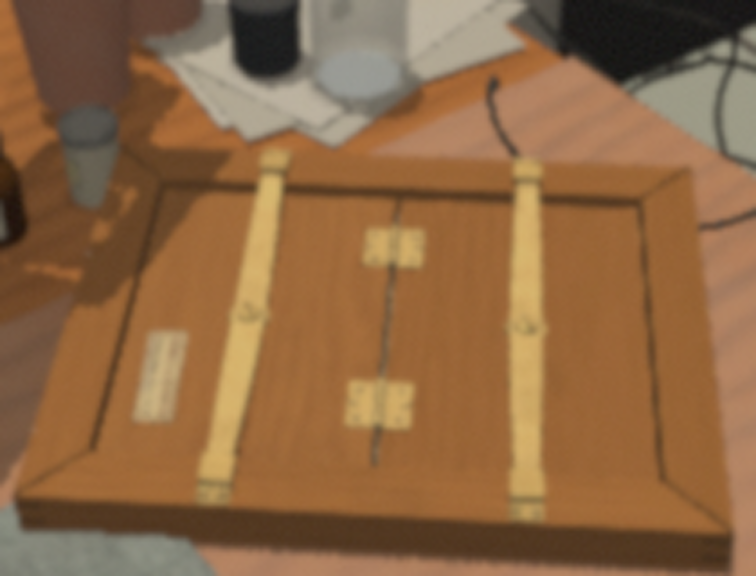

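View pics/t5c.png

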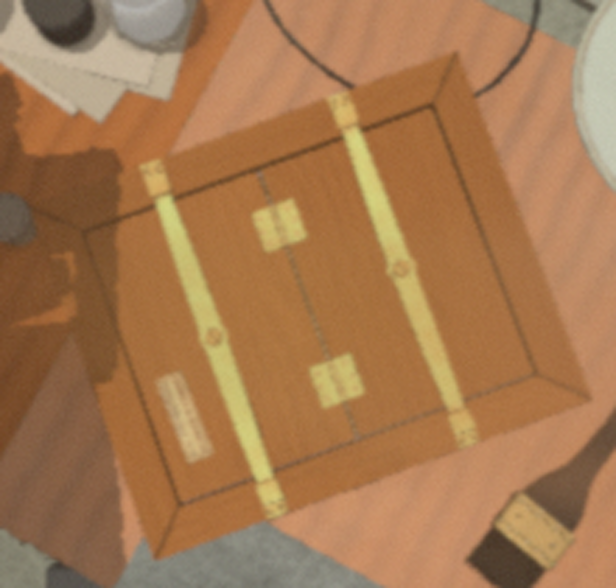

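```bash
python3 -c "
from station import manip
print(manip.get_eef_pos(),manip.get_dq(),manip.get_time_s()); manip.close_job()"
```

```text
[0.55806723 0.15588169 0.34886793] [ 0.00114354 -0.00010785 -0.00560005  0.00175996  0.00198216 -0.00161969] 24.8583
the job is handed in; nothing more can be done
```

The frame is shut again: the raised half lies flat and its brass strip is home under both hooks. I handed the job in at 24.9 s of the 51 s allowed; it gave no verdict.

- **Back half:** I pushed it over slowly near its free edge with the closed fingers, and it sank the last part by itself. I didn't measure how fast it fell. Touching its face afterwards gave contact at z 20.7 mm, against 20.5 mm expected when shut, with the strip still turned out about 0.64 rad.
- **Strip:** I pushed its +y arm round until it met the stop. Three pushes ended at the same place within 0.03 mm. That place was 2.6 mm short of my estimate, which is within the accuracy of the camera fit.
- **Last pictures:** The two strips look parallel to within about 0.01 rad and line up with their hooks. The frame's corners sit at the same pixels as at the start, and the near half and its strip look unchanged. The can and the part of the brush in view look unmoved. The bottle is mostly out of the last crops, but the arm never went near it.
- **Arm:** It finished 0.35 m above the bench, clear of everything.

The force readings carried about 0.5 to 1 N of noise, so the repeated stop position is better evidence than the forces that the strip is home.

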